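# Push the serving board up to the sprung stop

### The job

Stack the red cheese squarely on the round crispbread that lies on the wooden serving board, and the other crispbread squarely on the cheese. Then push the board, without lifting it or upsetting the stack, back until its long rear edge lies flush along the metal rail, and left along the rail until it rests against the red sprung pad and keeps it slightly pressed in; go gently, do not ram the stop. Leave the mug and the salt shaker alone.

Things in the scene. Friction and masses are not known exactly. Their poses are not given: they have to be found in the camera images.
- board: pale wooden serving board, 140 (its x) x 180 (its y) x 18 mm high, 0.55 kg, lying loose on the worktop; too wide to grip, it is pushed on its edges. Origin: centre of its underside. Its +x edge is the long rear edge that goes to the rail; it starts in front of the rail, turned up to 0.25 rad. Sliding friction takes roughly 2 to 7 N with the stack on it (it differs from run to run).
- board_back (a point): middle of the board's long rear (+x) edge, at mid-thickness
- bread_low: round brown crispbread, 66 mm across, 10 mm thick, lying loose on the board. Origin: centre of its underside
- cheese: round red-waxed cheese, 62 mm across, 24 mm high, about 90 g, on the worktop to the left or right of the board. Origin: centre of its underside
- bread_top: second round brown crispbread, 66 mm across, 10 mm thick, 40 g, on the worktop on the other side of the board from the cheese. Origin: centre of its underside
- rail: fixed aluminium guide rail, 24 mm high, 14 mm thick. Origin: on the worktop at the foot of its front face; the front face is the plane x = 0 of its frame (the board comes from -x) and runs along its y from -210 to +250 mm; +y is left
- stop_track: fixed track of the sprung end stop, behind the rail; origin and axes coincide with the rail's. A black arm 36 mm high is clamped on it (screw head 48 mm high behind the rail) and carries a red pad facing -y, 74 mm wide, 29 mm high, centred 70 mm in front of the rail face. The pad yields on a soft spring: 0.8 N per mm, 12 mm of travel, then solid. It stays pressed against a board left there
- pad_zone (a point): point fixed on the track, NOT on the pad: 70 mm in front of the rail face, at y = +161.5 mm of the rail's frame, 17 mm up. Where the arm is clamped differs from run to run and is not reported: the pad's free face lies anywhere from 32.5 mm before to 32.5 mm beyond this point along the rail's y, so it must be seen or felt
- mug: white spotted mug with handle, 82 x 114 x 91 mm, a bystander. Origin: centre of its underside
- salt: salt shaker, 44 mm across, 90 mm high, a bystander. Origin: centre of its underside

How it is judged:
By the outcome, as a careful person would: the job done as asked, in the order asked, and still so for the second after the job is handed in, with the robot touching nothing.
It also fails if it takes over 72 s, if anything falls off the work surface, if the arm or the gripper's body presses on something with over 40 N, if the wrist force passes 120 N, or if a joint passes its speed limit or range.

### The arm

A 7-joint arm with a two-finger parallel gripper is mounted at the origin on a cart in front of the work surface, level with it; the furniture and walls round the work are solid. World frame = base frame: x ahead of the robot, y to its left, z up, the work surface at z = 0. Lengths are in mm, angles in rad, forces in N, time in s.
With the tool pointing down it reaches from about 400 to 875 mm from the base axis. Payload 4.4 kg.
Tool frame: the origin (TCP) lies midway between the tips of the shut fingers; the grasp point (between the pads) lies 19 mm behind it (ctrl.grip_point_offset is the distance from the TCP to the grasp point, in mm); z points along the fingers, y is the line along which they close (so a half turn about z gives the same grasp; the last joint's range is limited). The gripper opens to 85 mm and grips with 20 to 120 N. Pads are 22 mm wide; open, the fingers measure 114 mm over their backs; the gripper's body (76 mm by 85 mm) begins 54 mm behind the grasp point. The pads swing forward as they close: fully open they stand 13 mm farther back than shut.
Start: joints at [1.221, 0.628, 0.038, 1.517, -0.027, 0.996, -0.02], TCP at [182.031, -624.005, 231.313] pointing down, gripper open.
Joint ranges: [-3.06, 3.06], [-0.37, 2.12], [-1.25, 1.32], [0.18, 2.47], [-1.1, 4.24], [0.23, 1.98], [-2.94, 2.94]. Speed limits (rad/s): [2.57, 2.57, 3.14, 3.14, 3.14, 3.14, 3.14].

### API

Orientations are given as [roll, pitch, yaw] about the fixed x, y, z axes, in that order (R = Rz(yaw) Ry(pitch) Rx(roll)).
In Python, from cell import ctrl gives the robot as it stands.
- The arm moves only by the shell command python3 nudge.py FILE, which reads ROWS from the file FILE. ROWS is a JSON list of rows, 1 to 12 of them, each an object with the fields x, y, z (the shift in mm), drx, dry, drz (a rotation vector in rad), jaw (the finger opening in mm); a field left out counts as zero (the opening has to be given); each row shifts and turns the commanded pose from where the row before left it, along the tool's axes as they then stand; what a row does not reach is not made up. A row lasts 1/10 s, in which the tool goes at most 50 mm and 0.15 rad, less where a joint would pass 70% of its speed; a pose out of reach is approached as far as the arm can. The fingers move at their own pace and stop on an object; the grip force is fixed at half the most. Time passes only in rows, so rows that do not move let the fingers close. It prints the time, the measured TCP pose, the force, the opening and the grip force at its end. Input that does not fit is refused with a message, and nothing moves.
- ctrl.read_state(): the state, without advancing time (a new reading comes with each control period).
- ctrl.get_image(name): name is "scene" or "top" or "wrist"; returns the picture (480x640x3 uint8, blue, green, red); there is no depth.
- ctrl.calibration(name): a dict with "fx", "fy", "cx", "cy" (pixels), "k1" (the pictures are not rectified: a ray, as slopes to the right and down, at radius r is drawn at 1 + k1 r^2 times it, then the intrinsics apply), "rvec" (rotation vector, rad) and "tvec" (3), from world to camera coordinates, as OpenCV has them; the wrist camera has in their place "hand_eye" (4x4, takes a point from camera to tool coordinates, whose origin is the TCP and whose axes are the flange's). Camera axes: x right, y down, z forward; pixel columns grow to the right and rows downward; lengths in mm; the calibration is good to about 2 mm. A picture is of the moment at which its call begins: read the wrist's pose just before it. calibration takes no time and is no camera call.
- ctrl.finish_job(): hands the job in; it is judged then, once.
The state is a dict: "clock": time; "qpos": joint angles; "qd": joint speeds; "tau": joint torques, N m; "eef_pos": TCP position; "tool_rot": TCP orientation; "force": force on the tool from outside, world axes, zero at the start; "torque": the same for the moment, N m; "width": finger opening in mm; "gripper_force": force on a finger pad.
Only numpy, scipy, OpenCV 4.12 (cv2) and the standard library are available. Lean on these libraries where they do the work, as an engineer would, in place of code of your own. Each camera call takes 0.05 s, during which the arm holds its last target. There are 200 camera calls.

## Working session

There is one attempt and no reset: what is moved stays moved. The work goes in short steps, Python scripts to look and compute and a shell command to move; the robot and the scene stay as the last step left them, time stands still between calls to the robot, and variables do not carry over. Pictures are saved under pics/ and viewed, at most 10 in all, crops included, and the job is handed in when it is done.

```bash
ls; mkdir -p pics; python3 - <<'E'
from cell import ctrl
import cv2
for n in("scene","top"):
    im=ctrl.get_image(n);cv2.imwrite(f"pics/{n}0.png",im)
    print(n,ctrl.calibration(n))
print(ctrl.calibration("wrist"));s=ctrl.read_state();print(s)
E
```

```text
cell.py
nudge.py
pics
scene {'fx': 610.5214197258865, 'fy': 610.5214197258865, 'cx': 312.8053687392154, 'cy': 248.7908561968368, 'k1': -0.17721786577848228, 'rvec': array([ 1.78824181, -0.96956948,  0.61631684]), 'tvec': array([-329.12352641,  260.91445555, 1102.07819203])}
top {'fx': 466.5154752996532, 'fy': 466.5154752996532, 'cx': 327.6845590128368, 'cy': 241.69479621522257, 'k1': -0.11389972865012624, 'rvec': array([ 1.90389364, -2.23686169,  0.32397849]), 'tvec': array([  80.99455371,  577.49555595, 1095.40685699])}
{'fx': 372.827989846482, 'fy': 372.827989846482, 'cx': 317.6912639233046, 'cy': 239.51654671309083, 'k1': -0.049828627249350825, 'hand_eye': array([[-3.75709134e-04, -9.49393387e-01, -3.14089248e-01,
         8.07115759e+01],
       [ 9.99999902e-01, -2.82888887e-04, -3.41101325e-04,
         3.78448237e-01],
       [ 2.34986984e-04, -3.14089345e-01,  9.49393400e-01,
        -1.42542092e+02],
       [ 0.00000000e+00,  0.00000000e+00,  0.00000000e+00,
         1.00000000e+00]])}
{'clock': 0.1, 'qpos': array([ 1.22119497,  0.62920977,  0.0384555 ,  1.5182889 , -0.02698748,
        0.99631739, -0.01998611]), 'qd': array([-0.00013439, -0.00249253,  0.00167357, -0.00200479, -0.00040919,
        0.00148198,  0.00078184]), 'tau': array([ 2.14177882e-03, -5.64532685e+01,  1.23003881e+00, -1.93975192e+01,
        1.12034639e-02,  5.40197681e-03, -7.18374821e-06]), 'eef_pos': array([ 181.86339769, -623.4426551 ,  230.50300189]), 'tool_rot': array([-3.13988779e+00,  3.22496021e-05,  2.83812920e-01]), 'force': array([ 0.38602352, -0.98113715, -0.50951691]), 'torque': array([-0.00545787, -0.04578724, -0.01539058]), 'gripper_force': 0.0, 'width': 85.47181808167464}
```

View pics/top0.png

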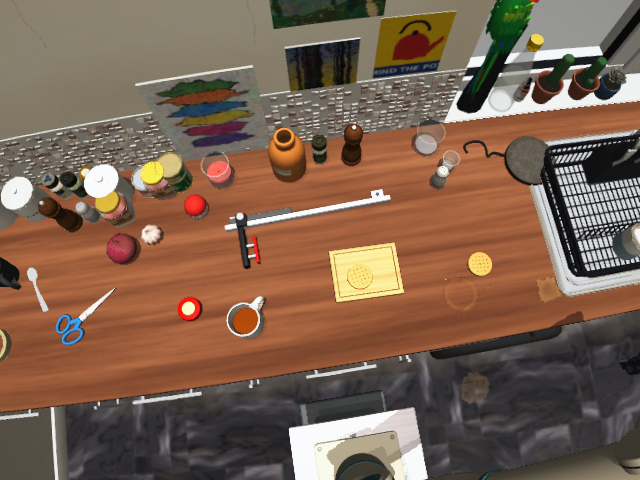

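View pics/scene0.png

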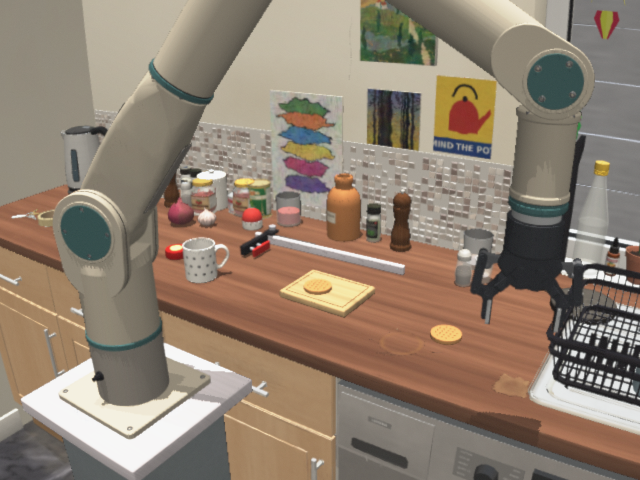

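The top view shows the board at (366,272) with bread_low on it at (360,276). bread_top is at (480,264), the cheese at (189,308), the mug at (245,318), the rail from (228,226) to (388,198), the pad at (256,248) and the salt at (440,176). In the scene view the cheese at (175,252) is partly hidden by the arm.

```bash
cat > vis.py <<'E'
from cell import ctrl
import cv2, numpy as np
from scipy.spatial.transform import Rotation as R
def grab(name):
    s=ctrl.read_state(); im=ctrl.get_image(name); return im,s
def ray(name,uv,s=None):
    c=ctrl.calibration(name); uv=np.atleast_2d(np.float32(uv))
    K=np.array([[c['fx'],0,c['cx']],[0,c['fy'],c['cy']],[0,0,1.]])
    n=cv2.undistortPoints(uv[:,None].astype(np.float64),K,np.array([c['k1'],0,0,0.]))[:,0]
    d=np.c_[n,np.ones(len(n))]
    if name=='wrist':
        H=c['hand_eye']; Rt=R.from_euler('xyz',s['tool_rot']).as_matrix()
        Rw=Rt@H[:3,:3]; o=Rt@H[:3,3]+s['eef_pos']; return o,d@Rw.T
    Rm=cv2.Rodrigues(c['rvec'])[0]; return -Rm.T@c['tvec'],d@Rm
def plane(name,uv,z,s=None):
    o,d=ray(name,uv,s); return (o+d*((z-o[2])/d[:,2])[:,None])
def tri(a,b):
    (o1,d1),(o2,d2)=a,b; A=np.c_[d1[0],-d2[0]]; t=np.linalg.lstsq(A,o2-o1,rcond=None)[0]
    p,q=o1+t[0]*d1[0],o2+t[1]*d2[0]; return (p+q)/2,np.linalg.norm(p-q)
def mask(im,lo,hi,roi=None):
    h=cv2.cvtColor(im,cv2.COLOR_BGR2HSV); m=cv2.inRange(h,np.array(lo),np.array(hi))
    if lo[0]==0 and hi[0]<12: m|=cv2.inRange(h,np.array((168,lo[1],lo[2])),np.array((180,255,255)))
    if roi: k=np.zeros_like(m); x0,y0,x1,y1=roi; k[y0:y1,x0:x1]=255; m&=k
    return m
def big(m):
    return max(cv2.findContours(m,cv2.RETR_EXTERNAL,cv2.CHAIN_APPROX_NONE)[0],key=cv2.contourArea)
E
python3 - <<'E'
import cv2,numpy as np
t=cv2.imread("pics/top0.png");s=cv2.imread("pics/scene0.png")
ht=cv2.cvtColor(t,cv2.COLOR_BGR2HSV);hs=cv2.cvtColor(s,cv2.COLOR_BGR2HSV)
for n,h,ps in(("top",ht,[(480,264),(360,276),(340,260),(395,290),(180,308),(189,308),(420,260),(256,248),(300,212)]),("sc",hs,[(446,334),(317,287),(345,290),(168,252),(260,246),(420,300)])):
    print(n,[(p,h[p[1],p[0]].tolist()) for p in ps])
E
```

```text
top [((480, 264), [17, 169, 223]), ((360, 276), [20, 147, 245]), ((340, 260), [27, 90, 251]), ((395, 290), [27, 93, 250]), ((180, 308), [1, 243, 248]), ((189, 308), [31, 46, 251]), ((420, 260), [10, 159, 167]), ((256, 248), [1, 229, 246]), ((300, 212), [105, 2, 252])]
sc [((446, 334), [21, 126, 245]), ((317, 287), [20, 129, 245]), ((345, 290), [25, 78, 246]), ((168, 252), [0, 202, 188]), ((260, 246), [1, 179, 219]), ((420, 300), [11, 121, 169])]
```

```bash
python3 - <<'E'
from vis import *
np.set_printoptions(precision=1,suppress=True)
t=cv2.imread("pics/top0.png");s=cv2.imread("pics/scene0.png")
def cen(m):
    (e)=cv2.fitEllipse(cv2.convexHull(big(m))); return e
bt=(cen(mask(t,(13,110,180),(25,255,255),(460,245,500,285))),cen(mask(s,(13,95,180),(25,255,255),(420,320,470,350))))
bl=(cen(mask(t,(13,115,180),(24,255,255),(340,255,380,295))),cen(mask(s,(13,100,180),(23,255,255),(298,275,338,298))))
ch=(cen(mask(t,(0,150,120),(8,255,255),(170,290,210,325))),cen(mask(s,(0,120,90),(8,255,255),(150,235,186,265))))
for n,e in(("bt",bt),("bl",bl),("ch",ch)):
    print(n,e[0],e[1]); print('  tri',tri(ray('top',e[0][0]),ray('scene',e[1][0])), [plane('top',e[0][0],z)[0][:2] for z in (10,24,28)],[plane('scene',e[1][0],z)[0][:2] for z in (10,24,28)])
def quad(m):
    c=cv2.convexHull(big(m)); return cv2.boxPoints(cv2.minAreaRect(c)), cv2.approxPolyDP(c,6,True)[:,0]
bm=mask(t,(13,60,200),(33,255,255),(320,235,412,308)); r,q=quad(bm); print('board',q,plane('top',q,18)[:,:2])
bs=mask(s,(13,50,200),(33,255,255),(275,262,382,318)); r,q2=quad(bs); print('boards',q2,plane('scene',q2,18)[:,:2])
rm=mask(t,(0,0,235),(180,40,255),(215,185,395,235)); r,q=quad(rm); print('rail',q,plane('top',q,24)[:,:2])
pm=mask(t,(0,150,120),(8,255,255),(235,225,265,272)); r,q=quad(pm); print('pad',q,plane('top',q,29)[:,:2])
mm=cv2.resize(t[190:340,160:410],None,fx=3.2,fy=3.2,interpolation=cv2.INTER_CUBIC);cv2.imwrite('pics/c1.png',mm)
E
```

```text
bt ((479.8741455078125, 263.372314453125), (22.53234100341797, 24.90336799621582), 132.18556213378906) ((445.78057861328125, 332.6034851074219), (16.933547973632812, 31.483501434326172), 96.1216812133789)
  tri (array([ 478.6, -409.2,   11.2]), np.float64(1.072446309419864)) [array([ 479.1, -410.1]), array([ 476.5, -404.8]), array([ 475.7, -403.3])] [array([ 479.9, -408.2]), array([ 457.8, -416.1]), array([ 451.5, -418.4])]
bl ((342.5732421875, 280.61541748046875), (21.84726333618164, 74.09265899658203), 82.52802276611328) ((317.2274475097656, 286.4213562011719), (16.71464729309082, 29.47763442993164), 88.4422607421875)
  tri (array([505. , -51.4,   7.3]), np.float64(35.38185132566108)) [array([492.9, -37.4]), array([490.1, -36.5]), array([489.3, -36.2])] [array([516.5, -64.5]), array([493.7, -79.7]), array([487.1, -84.1])]
ch ((188.04505920410156, 308.0547790527344), (22.715084075927734, 24.828283309936523), 31.341405868530273) ((174.1590576171875, 251.4339141845703), (17.985754013061523, 20.884695053100586), 86.35649108886719)
  tri (array([480.8, 375.4,  13.3]), np.float64(7.620755504286268)) [array([484.2, 373.7]), array([481.5, 369.8]), array([480.8, 368.7])] [array([483.7, 384.3]), array([461.5, 359.6]), array([455.1, 352.5])]
board [[393 242]
 [403 292]
 [336 301]
 [329 251]] [[ 573.4 -188.1]
 [ 436.1 -187.1]
 [ 441.1  -11.1]
 [ 576.2  -14.7]]
boards [[280 290]
 [311 270]
 [374 287]
 [344 311]] [[ 441.9   -9.5]
 [ 570.6  -10.6]
 [ 571.3 -188.4]
 [ 435.5 -187.7]]
rail [[389 195]
 [248 224]
 [371 191]] [[ 705.8 -203.1]
 [ 684.1  189.4]
 [ 725.2 -156.3]]
pad [[252 236]
 [257 263]] [[646.9 181.9]
 [571.1 177.4]]
```

View pics/c1.png

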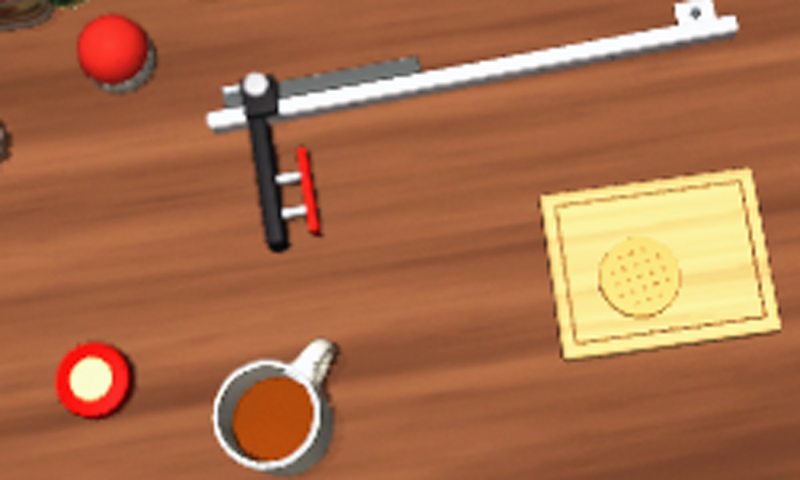

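The crop shows the board corners at (542,196), (750,170), (779,328) and (566,359), with bread_low at (640,277). The pad's face edge runs from (303,148) to (320,235), and the rail's front edge from (210,130) to (738,30). The cheese is at (93,379), and the mug lies between it and the board. I'll move over bread_top and look with the wrist camera.

```bash
echo '[{"drz":0.142, "jaw":85}, {"drz":0.142, "jaw":85}, {"x":36, "y":-24, "jaw":85}, {"x":36, "y":-24, "jaw":85}, {"x":36, "y":-24, "jaw":85}, {"x":36, "y":-24, "jaw":85}, {"x":36, "y":-24, "jaw":85}, {"x":36, "y":-24, "jaw":85}, {"x":36, "y":-24, "jaw":85}, {"x":36, "y":-24, "jaw":85}, {"x":36, "y":-24, "jaw":85}, {"x":36, "y":-24, "jaw":85}]' > next.json && python3 nudge.py next.json
python3 - <<'E'
from vis import *
im,s=grab('wrist');cv2.imwrite('pics/w1.png',im);print(s['eef_pos'],s['tool_rot'],s['qpos'])
np.save('w1.npy',s,allow_pickle=True)
E
```

```text
clock: 1.3
eef_pos: [543.2, -382.7, 230.9]
tool_rot: [-3.141, 0.001, -0.0]
force: [0.8, -0.8, 0.0]
width: 85.1
gripper_force: 0.0
[ 543.15952816 -382.7465453   230.90306248] [-3.14119658e+00  7.37905742e-04 -1.89255740e-04] [ 0.50293995  0.65387708  0.12021405  1.47397094 -0.08562324  1.01971196
 -0.92748415]
```

```bash
echo '[{"x":5, "y":-45, "jaw":85}, {"x":5, "y":-45, "jaw":85}, {"x":5, "y":-45, "jaw":85}, {"x":5, "y":-45, "jaw":85}, {"x":5, "y":-45, "jaw":85}, {"x":5, "y":-45, "jaw":85}, {"x":5, "y":-45, "jaw":85}, {"x":5, "y":-45, "jaw":85}]' > next.json && python3 nudge.py next.json
python3 - <<'E'
from vis import *
im,s=grab('wrist');cv2.imwrite('pics/w2.png',im);print(s['eef_pos'],s['tool_rot'],s['qpos'])
np.save('w2.npy',s,allow_pickle=True)
a=cv2.imread('pics/w1.png');cv2.imwrite('pics/w12.png',cv2.resize(np.hstack([a,im]),(800,300)))
E
```

```text
clock: 2.15
eef_pos: [581.8, -22.4, 231.1]
tool_rot: [-3.142, 0.001, -0.0]
force: [1.1, -0.5, -0.1]
width: 85.1
gripper_force: 0.0
[581.7846514  -22.41789517 231.11345692] [-3.14157643e+00  5.35934557e-04 -2.66742041e-04] [-0.08731138  0.53252293  0.11968726  1.71472569 -0.07750892  0.89948105
 -1.50682995]
```

View pics/w12.png

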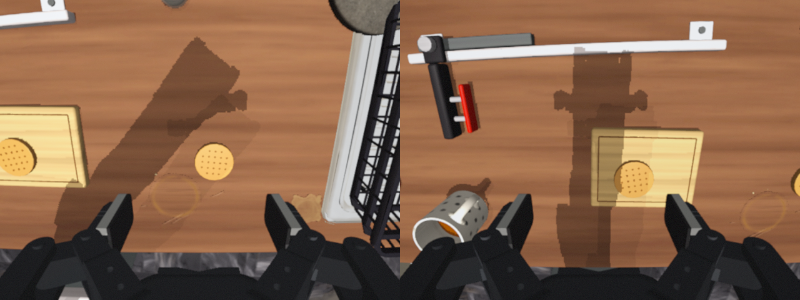

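w1 (left half) shows bread_top at about (214,161) in half-size pixels. w2 (right half) shows the rail from (410,58) to (726,45), the pad's face edge near (470,105), the board corners near (592,128), (703,131), (690,207) and (594,202), and bread_low at (634,178).

```bash
echo '[{"x":-7, "y":-45, "jaw":85}, {"x":-7, "y":-45, "jaw":85}, {"x":-7, "y":-45, "jaw":85}, {"x":-7, "y":-45, "jaw":85}, {"x":-7, "y":-45, "jaw":85}, {"x":-7, "y":-45, "jaw":85}, {"x":-7, "y":-45, "jaw":85}, {"x":-7, "y":-45, "jaw":85}]' > next.json && python3 nudge.py next.json
python3 - <<'E'
from vis import *
np.set_printoptions(precision=1,suppress=True)
im,s3=grab('wrist');cv2.imwrite('pics/w3.png',im);print(s3['eef_pos'],s3['tool_rot'])
np.save('w3.npy',s3,allow_pickle=True)
s1=np.load('w1.npy',allow_pickle=True).item();s2=np.load('w2.npy',allow_pickle=True).item()
a=cv2.imread('pics/w1.png');b=cv2.imread('pics/w2.png');t=cv2.imread('pics/top0.png')
def el(m):
    return cv2.fitEllipse(cv2.convexHull(big(m)))
bt=el(mask(a,(10,110,120),(24,255,255),(295,215,390,300)))
ch=el(mask(im,(0,150,60),(8,255,255),(150,150,500,330)))
print('bt',bt,[plane('wrist',bt[0],z,s1)[0] for z in(10,)],tri(ray('wrist',bt[0],s1),ray('top',(479.9,263.4))))
print('ch',ch,plane('wrist',ch[0],24,s3)[0],tri(ray('wrist',ch[0],s3),ray('top',(188.0,308.0))))
pm=mask(b,(0,150,60),(8,255,255),(80,110,150,230));c=big(pm);q=cv2.boxPoints(cv2.minAreaRect(c));print('pad',q,plane('wrist',q,29,s2)[:,:2])
rm=mask(b,(0,0,150),(180,60,255),(5,60,535,110))
cols=np.arange(60,520,20);rows=[]
for x in cols:
    y=np.flatnonzero(rm[:,x]); rows.append((x,y.min() if len(y) else -1,y.max() if len(y) else -1))
rows=np.array(rows);print(rows.tolist())
P=plane('wrist',rows[:,[0,2]],24,s2);print(P[:,:2].tolist())
hsv=cv2.cvtColor(b,cv2.COLOR_BGR2HSV)
print([hsv[y,x].tolist() for x,y in((330,220),(460,220),(375,285),(400,285),(340,300),(460,300),(280,250))])
cv2.imwrite('pics/c2.png',np.hstack([cv2.resize(b[180:360,290:500],(466,400)),cv2.resize(im[140:340,180:500],(334,209)).repeat(1,0) if 0 else cv2.copyMakeBorder(cv2.resize(im,(334,250)),0,150,0,0,cv2.BORDER_CONSTANT)]))
E
```

```text
clock: 3.0
eef_pos: [525.7, 337.1, 231.0]
tool_rot: [3.141, 0.0, -0.0]
force: [0.3, 0.4, 0.2]
width: 85.0
gripper_force: 0.0
[525.7 337.1 231. ] [ 3.1  0.  -0. ]
bt ((343.9200744628906, 258.6784973144531), (115.4054946899414, 131.4342498779297), 80.57341766357422) [array([ 482.4, -410.3,   10. ])] (array([ 480.2, -411.2,    5.3]), np.float64(1.396461698871994))
ch ((282.9280700683594, 244.13644409179688), (61.53550338745117, 62.33063888549805), 28.839580535888672) [485.9 371.3  24. ] (array([483.2, 372.1,  16.2]), np.float64(0.037907453967980655))
pad [[ 91.5 135.1]
 [111.  131.3]
 [126.4 210.2]
 [106.9 214. ]] [[648.7 183.3]
 [651.8 164.4]
 [578.3 161.4]
 [574.6 181.5]]
[[60, -1, -1], [80, 82, 97], [100, 80, 95], [120, 79, 94], [140, 77, 93], [160, 76, 92], [180, 75, 91], [200, 74, 90], [220, 72, 89], [240, 71, 88], [260, 71, 87], [280, 70, 85], [300, 69, 84], [320, 68, 83], [340, 67, 83], [360, 66, 82], [380, 66, 82], [400, 65, 82], [420, 65, 81], [440, 64, 81], [460, 64, 80], [480, 60, 80], [500, 63, 79]]
[[761.8898585242789, 195.8786213194843], [682.0708703259928, 191.28503462464
[... 273 characters left out ...]
008464301174], [687.1098647147281, 45.56179188740705], [687.7999168998448, 27.90177255397198], [689.3509155117042, 10.28393723736884], [690.1111584093148, -7.2476243599127805], [690.9078062178122, -24.74235903145621], [690.9194753669371, -42.22699247921625], [691.7914496350143, -59.7017259179011], [691.880066821871, -77.21804418363487], [692.0077760801487, -94.77736738724462], [692.9988291397276, -112.33363586366659], [693.2083725476867, -130.0112118360893], [694.2852963482982, -147.69254967109558], [694.5825311688205, -165.55154885945075], [695.7532958580765, -183.4243249618672]]
[[18, 130, 157], [20, 113, 209], [19, 146, 239], [20, 142, 240], [19, 126, 160], [20, 110, 229], [11, 133, 107]]
```

View pics/c2.png

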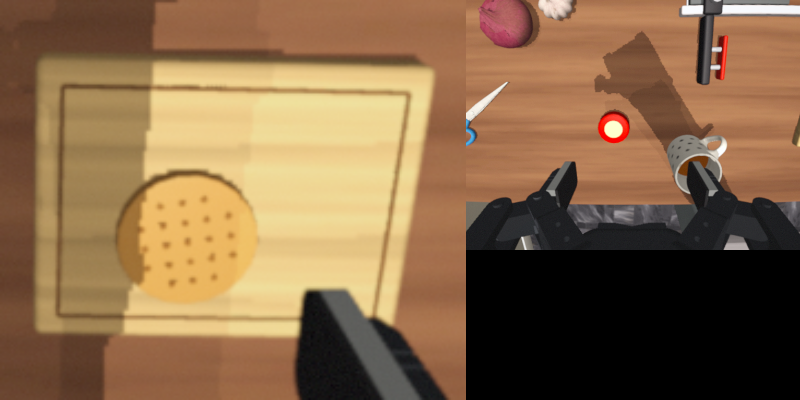

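c2 (left, 2.22x, origin (290,180)) shows the board's top corners at (38,57), (432,67) and (37,332), with bread_low's centre at (187,237). On the right, the cheese is clear of the mug by more than 50 mm. Next I turn 90° over the cheese, so that closing along x removes the more uncertain error, and refine the measurements.

```bash
echo '[{"x":-36, "y":-28, "drz":-0.1428, "jaw":78}, {"drz":-0.1428, "jaw":78}, {"drz":-0.1428, "jaw":78}, {"drz":-0.1428, "jaw":78}, {"drz":-0.1428, "jaw":78}, {"drz":-0.1428, "jaw":78}, {"drz":-0.1428, "jaw":78}, {"drz":-0.1428, "jaw":78}, {"drz":-0.1428, "jaw":78}, {"drz":-0.1428, "jaw":78}, {"drz":-0.1428, "jaw":78}]' > next.json && python3 nudge.py next.json
python3 - <<'E'
from vis import *
np.set_printoptions(precision=1,suppress=True)
im,s4=grab('wrist');cv2.imwrite('pics/w4.png',im)
s3=np.load('w3.npy',allow_pickle=True).item();s1=np.load('w1.npy',allow_pickle=True).item();s2=np.load('w2.npy',allow_pickle=True).item()
i3=cv2.imread('pics/w3.png');a=cv2.imread('pics/w1.png');b=cv2.imread('pics/w2.png');t=cv2.imread('pics/top0.png')
def inner(m):  # cream disc on the cheese's top
    return cv2.fitEllipse(cv2.convexHull(big(m)))
lo,hi=(20,15,170),(40,120,255)
r=mask(im,(0,150,60),(8,255,255),(120,100,520,400));(x,y,w,h)=cv2.boundingRect(big(r));e4=inner(mask(im,lo,hi,(x,y,x+w,y+h)));f4=cv2.fitEllipse(big(r))
r=mask(i3,(0,150,60),(8,255,255),(150,150,500,330));(x,y,w,h)=cv2.boundingRect(big(r));e3=inner(mask(i3,lo,hi,(x,y,x+w,y+h)))
r=mask(t,(0,150,120),(8,255,255),(170,290,210,325));(x,y,w,h)=cv2.boundingRect(big(r));et=inner(mask(t,lo,hi,(x,y,x+w,y+h)))
print(e3,e4,et,f4)
for n,e,s in(('wrist',e3,s3),('wrist',e4,s4),('top',et,None)): print(plane(n,e[0],24,s)[0])
print('ch tri34',tri(ray('wrist',e3[0],s3),ray('wrist',e4[0],s4)),tri(ray('wrist',e3[0],s3),ray('top',et[0])),'sil',plane('wrist',f4[0],24,s4)[0])
m=mask(a,(13,120,170),(26,255,255),(295,215,390,300));e=cv2.fitEllipse(cv2.convexHull(big(m)));print('bt',e,plane('wrist',e[0],10,s1)[0],tri(ray('wrist',e[0],s1),ray('top',(479.9,263.4))),tri(ray('wrist',e[0],s1),ray('scene',(445.8,332.6))))
bl=(374.5,287.0)
print('bl',plane('wrist',bl,28,s2)[0],plane('top',(360,276.6),28)[0],plane('scene',(317.2,286.4),28)[0],tri(ray('wrist',bl,s2),ray('scene',(317.2,286.4))),tri(ray('wrist',bl,s2),ray('top',(360,276.6))))
cs=np.array([(307.1,205.7),(484.7,210.2),(306.7,329.4)]);print('board',plane('wrist',cs,18,s2)[:,:2])
print(s4['eef_pos'],s4['tool_rot'])
E
```

```text
clock: 4.15
eef_pos: [490.4, 363.0, 230.9]
tool_rot: [-3.141, 0.001, 1.576]
force: [0.8, -0.4, -0.1]
width: 78.1
gripper_force: 0.0
((282.1083068847656, 247.7367706298828), (31.549781799316406, 33.53655242919922), 98.77572631835938) ((308.772216796875, 194.81629943847656), (34.21342086791992, 34.90696716308594), 106.5761947631836) ((187.9696502685547, 307.9156188964844), (11.82339859008789, 12.853652000427246), 41.73775100708008) ((309.0352783203125, 192.80709838867188), (63.4355354309082, 63.86777114868164), 162.38853454589844)
[481.7 372.4  24. ]
[481.8 372.4  24. ]
[481.9 370.   24. ]
ch tri34 (array([481.8, 372.4,  24.1]), np.float64(0.06420527794038612)) (array([481.8, 371.4,  23.1]), np.float64(2.2613697297497994)) sil [482.1 374.3  24. ]
bt ((342.5103759765625, 259.3321838378906), (58.89013671875, 63.31224060058594), 82.77604675292969) [ 481.3 -408.7   10. ] (array([ 479.9, -409.8,    8. ]), np.float64(2.2627130495215493)) (array([ 480.9, -408.3,    9.4]), np.float64(0.8753067464545218))
bl [496.5 -80.5  28. ] [492.5 -82.7  28. ] [487.2 -84.   28. ] (array([494.1, -80.4,  23.9]), np.float64(1.8004147520166236)) (array([493.7, -82.4,  21.9]), np.float64(1.801048299328133))
board [[ 579.2  -12.2]
 [ 574.8 -187.8]
 [ 440.6  -10.4]]
[490.4 363.  230.9] [-3.1  0.   1.6]
```

```bash
echo '[{"x":9.4, "y":-8.6, "z":10, "jaw":78}, {"z":45, "jaw":78}, {"z":45, "jaw":78}, {"z":45, "jaw":78}, {"z":40, "jaw":78}, {"z":25, "jaw":78}, {"z":12, "jaw":78}, {"z":5, "jaw":78}, {"jaw":78}]' > next.json && python3 nudge.py next.json
echo '[{"z":3, "jaw":78}, {"z":2, "jaw":50}, {"jaw":50}, {"jaw":50}, {"jaw":50}]' > next.json && python3 nudge.py next.json
```

```text
clock: 5.1
eef_pos: [481.5, 373.8, 4.4]
tool_rot: [3.141, -0.0, 1.57]
force: [0.2, -0.2, 0.9]
width: 78.0
gripper_force: 0.0
clock: 5.6
eef_pos: [482.3, 373.9, 0.9]
tool_rot: [3.14, -0.001, 1.57]
force: [-1.3, -1.1, 5.7]
width: 60.1
gripper_force: 64.4
```

```bash
echo '[{"z":-20, "jaw":50}, {"z":-50, "jaw":50}, {"z":-50, "jaw":50}, {"z":-50, "jaw":50}, {"x":-30, "y":1, "jaw":50}, {"x":-45, "y":1, "jaw":50}, {"x":-45, "y":1, "jaw":50}, {"x":-45, "y":1, "jaw":50}, {"x":-45, "y":1, "jaw":50}, {"x":-45, "y":1, "jaw":50}, {"x":-45, "y":1, "jaw":50}, {"x":-45, "y":1, "jaw":50}]' > next.json && python3 nudge.py next.json
echo '[{"x":-45, "y":1, "jaw":50}, {"x":-45, "y":1, "jaw":50}, {"x":-45, "y":1, "jaw":50}, {"x":-25, "y":1, "jaw":50}, {"x":-15, "y":1, "jaw":50}, {"jaw":50}, {"jaw":50}]' > next.json && python3 nudge.py next.json
python3 - <<'E'
from vis import *
im,s=grab('wrist');cv2.imwrite('pics/w5.png',im);np.save('w5.npy',s,allow_pickle=True)
h=cv2.cvtColor(im,cv2.COLOR_BGR2HSV)
t,_=grab('top');cv2.imwrite('pics/top5.png',t)
print(s['eef_pos'],s['tool_rot'])
E
```

```text
clock: 6.8
eef_pos: [489.6, 26.5, 170.0]
tool_rot: [3.14, 0.0, 1.57]
force: [1.2, 0.1, -0.1]
width: 59.6
gripper_force: 65.2
clock: 7.5
eef_pos: [494.7, -145.0, 169.5]
tool_rot: [3.141, -0.001, 1.572]
force: [0.5, 0.3, -0.8]
width: 59.6
gripper_force: 65.2
[ 494.71638344 -145.04475158  169.53247403] [ 3.14112663e+00 -1.09848432e-03  1.57187785e+00]
```

View pics/w5.png

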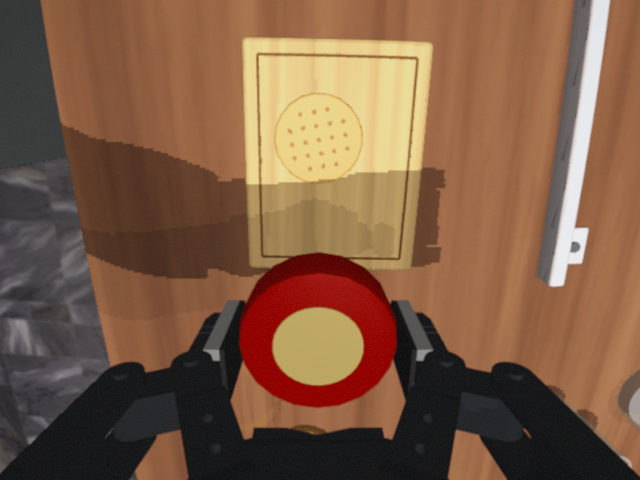

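The picture shows bread_low's top centred at (318.5,137.5), the board corners at (243,38), (433,43), (412,270) and (250,268), and the cheese held level with its cream disc at (318,346).

```bash
python3 - <<'E'
from vis import *
np.set_printoptions(precision=1,suppress=True)
im=cv2.imread('pics/w5.png');s=np.load('w5.npy',allow_pickle=True).item();s2=np.load('w2.npy',allow_pickle=True).item()
g=cv2.cvtColor(im,cv2.COLOR_BGR2GRAY)
c=cv2.HoughCircles(cv2.GaussianBlur(g[60:200,250:390],(3,3),0),cv2.HOUGH_GRADIENT,1,50,param1=80,param2=12,minRadius=38,maxRadius=50);print(c)
p=(318.5,137.5)
if c is not None: p=(c[0,0,0]+250,c[0,0,1]+60)
print('bl',plane('wrist',p,28,s)[0],plane('wrist',(318.5,137.5),28,s)[0],tri(ray('wrist',p,s),ray('wrist',(374.5,287),s2)),tri(ray('wrist',p,s),ray('scene',(317.2,286.4))))
e=cv2.fitEllipse(cv2.convexHull(big(mask(im,(20,50,120),(34,170,255),(265,300,375,395)))));o=s['eef_pos']
print('cream',e,[plane('wrist',e[0],o[2]+k,s)[0] for k in(22,24)],o)
print('board',plane('wrist',[(243,38),(433,43),(412,270),(250,268)],18,s)[:,:2])
E
```

```text
[[[67.5 76.5 44.8]]]
bl [494.7 -78.4  28. ] [495.4 -79.1  28. ] (array([495. , -79.7,  25.3]), np.float64(2.4877520677749656)) (array([494.8, -78.8,  23.3]), np.float64(0.2842402979235922))
cream ((317.5612487792969, 345.8415832519531), (76.85440063476562, 89.59855651855469), 90.4159164428711) [array([ 494.7, -146.9,  191.5]), array([ 494.7, -145.5,  193.5])] [ 494.7 -145.   169.5]
board [[ 441.3  -10. ]
 [ 577.8  -12.8]
 [ 575.7 -189.2]
 [ 437.1 -187.4]]
```

```bash
echo '[{"x":30, "y":0.4, "jaw":50}, {"x":37, "jaw":50}, {"z":40, "jaw":50}, {"z":45, "jaw":50}, {"z":30, "jaw":50}, {"z":14, "jaw":50}, {"z":6, "jaw":50}, {"jaw":50}, {"jaw":50}]' > next.json && python3 nudge.py next.json
echo '[{"z":3, "jaw":50}, {"z":2, "jaw":50}, {"jaw":50}]' > next.json && python3 nudge.py next.json
```

```text
clock: 8.5
eef_pos: [495.7, -79.0, 35.1]
tool_rot: [3.14, -0.0, 1.572]
force: [0.5, -0.1, -0.6]
width: 59.7
gripper_force: 65.2
clock: 8.8
eef_pos: [495.1, -79.8, 29.6]
tool_rot: [3.141, 0.0, 1.57]
force: [-0.5, -0.7, -1.3]
width: 59.7
gripper_force: 65.2
```

```bash
echo '[{"x":1.5, "jaw":50}, {"z":1, "jaw":50}, {"jaw":50}]' > next.json && python3 nudge.py next.json; python3 -c "
from vis import *
for i in range(3): print(ctrl.read_state()['eef_pos'])"
```

```text
clock: 9.1
eef_pos: [495.2, -78.0, 28.9]
tool_rot: [3.141, 0.0, 1.571]
force: [-0.8, 1.3, 5.9]
width: 59.7
gripper_force: 65.8
[495.18148018 -77.96802481  28.93701455]
[495.18148018 -77.96802481  28.93701455]
[495.18148018 -77.96802481  28.93701455]
```

```bash
echo '[{"jaw":66}, {"jaw":80}, {"jaw":80}, {"z":-20, "jaw":80}, {"z":-45, "jaw":80}, {"z":-45, "jaw":80}, {"x":-30, "z":-40, "jaw":80}, {"x":-30, "jaw":80}, {"jaw":80}]' > next.json && python3 nudge.py next.json
python3 - <<'E'
from vis import *
np.set_printoptions(precision=1,suppress=True)
im,s=grab('wrist');cv2.imwrite('pics/w6.png',im);np.save('w6.npy',s,allow_pickle=True)
m=mask(im,(0,150,60),(8,255,255),(200,60,450,400));c=big(m);x,y,w,h=cv2.boundingRect(c)
e=cv2.fitEllipse(cv2.convexHull(big(mask(im,(20,15,120),(40,170,255),(x+8,y+8,x+w-8,y+h-8)))))
print((x,y,w,h),'cheese',e,plane('wrist',e[0],52,s)[0],plane('wrist',cv2.fitEllipse(c)[0],52,s)[0],s['eef_pos'])
cv2.imwrite('pics/c6.png',cv2.resize(im[y-90:y+150,x-100:x+w+100],None,fx=2,fy=2))
E
```

```text
clock: 10.0
eef_pos: [495.1, -143.5, 179.5]
tool_rot: [3.139, 0.004, 1.563]
force: [-0.4, 0.1, 0.1]
width: 80.0
gripper_force: 0.0
(275, 96, 85, 87) cheese ((316.51263427734375, 140.18690490722656), (47.335853576660156, 48.42626953125), 175.40628051757812) [495.2 -79.3  52. ] [495.2 -78.4  52. ] [ 495.1 -143.5  179.5]
```

View pics/c6.png

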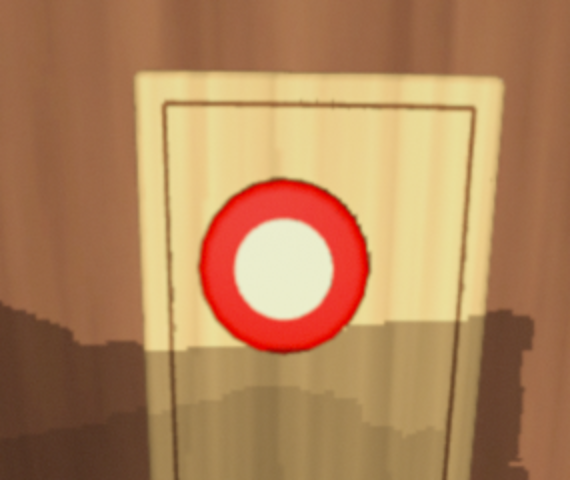

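c6 shows the cheese at (284,266) sitting concentric on the crispbread, which it hides completely. Next is bread_top.

```bash
echo '[{"x":-20, "jaw":78}, {"x":-45, "y":-2, "jaw":78}, {"x":-45, "y":-2, "jaw":78}, {"x":-45, "y":-2, "jaw":78}, {"x":-45, "y":-2, "jaw":78}, {"x":-40, "y":-2, "jaw":78}, {"x":-25, "y":-2, "z":20, "jaw":78}, {"z":45, "jaw":78}, {"z":45, "jaw":78}, {"z":40, "jaw":78}, {"z":15, "jaw":78}, {"jaw":78}]' > next.json && python3 nudge.py next.json
echo '[{"z":5, "jaw":78}, {"z":3, "jaw":78}, {"jaw":78}, {"jaw":78}]' > next.json && python3 nudge.py next.json
```

```text
clock: 11.25
eef_pos: [481.8, -400.9, 10.8]
tool_rot: [-3.138, -0.004, 1.572]
force: [-0.3, -0.3, 0.3]
width: 78.0
gripper_force: 0.0
clock: 11.65
eef_pos: [483.5, -403.7, 6.5]
tool_rot: [3.14, 0.001, 1.57]
force: [-0.4, -0.4, 0.6]
width: 78.0
gripper_force: 0.0
```

```bash
echo '[{"x":-5, "y":-2, "z":3, "jaw":78}, {"z":2, "jaw":76}, {"jaw":76}, {"jaw":76}]' > next.json && python3 nudge.py next.json
echo '[{"z":2, "jaw":76}, {"jaw":76}]' > next.json && python3 nudge.py next.json
```

```text
clock: 12.05
eef_pos: [480.8, -408.1, 0.2]
tool_rot: [-3.142, -0.0, 1.57]
force: [-0.2, -0.1, -0.4]
width: 76.2
gripper_force: 0.0
clock: 12.25
eef_pos: [480.8, -407.9, -1.9]
tool_rot: [-3.141, -0.0, 1.571]
force: [0.1, 0.8, -0.5]
width: 75.9
gripper_force: 0.0
```

```bash
echo '[{"x":-1, "z":2, "jaw":72}, {"jaw":72}]' > next.json && python3 nudge.py next.json
echo '[{"z":1.5, "jaw":72}, {"jaw":72}]' > next.json && python3 nudge.py next.json
```

```text
clock: 12.45
eef_pos: [480.7, -409.3, -4.0]
tool_rot: [-3.141, -0.0, 1.57]
force: [0.5, 0.7, 0.3]
width: 72.0
gripper_force: 0.0
clock: 12.65
eef_pos: [480.8, -409.1, -5.4]
tool_rot: [-3.141, -0.0, 1.571]
force: [-0.1, 0.0, -0.5]
width: 72.4
gripper_force: 0.0
```

```bash
echo '[{"jaw":66}, {"jaw":50}, {"jaw":50}, {"jaw":50}]' > next.json && python3 nudge.py next.json
echo '[{"z":-15, "jaw":50}, {"z":-45, "jaw":50}, {"z":-45, "jaw":50}, {"z":-45, "jaw":50}, {"jaw":50}]' > next.json && python3 nudge.py next.json
python3 - <<'E'
from vis import *
im,s=grab('wrist');cv2.imwrite('pics/w7.png',im);np.save('w7.npy',s,allow_pickle=True);print(s['eef_pos'])
cv2.imwrite('pics/c7.png',im[220:480,100:540])
E
```

```text
clock: 13.05
eef_pos: [480.9, -409.1, -4.2]
tool_rot: [-3.141, 0.0, 1.571]
force: [-1.8, 0.5, 5.6]
width: 63.0
gripper_force: 64.8
clock: 13.55
eef_pos: [485.0, -411.7, 152.6]
tool_rot: [3.131, 0.008, 1.57]
force: [0.1, 0.6, 0.4]
width: 62.8
gripper_force: 66.1
[ 485.0247251  -411.65759716  152.58090718]
```

View pics/c7.png

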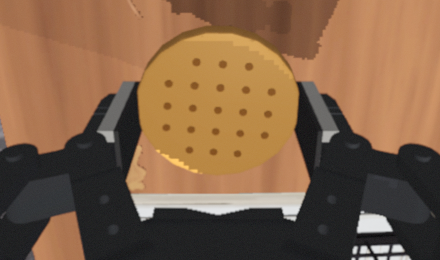

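c7 shows bread_top held level, its top face centred near (219,104) in the crop. I'll carry it over the stack and measure its offset in the hand there.

```bash
echo '[{"x":30, "y":2, "jaw":50}, {"x":45, "y":2, "jaw":50}, {"x":45, "y":2, "jaw":50}, {"x":45, "y":2, "jaw":50}, {"x":45, "y":2, "jaw":50}, {"x":45, "y":2, "jaw":50}, {"x":40, "y":2, "jaw":50}, {"x":25, "jaw":50}, {"x":10, "jaw":50}, {"jaw":50}, {"jaw":50}, {"jaw":50}]' > next.json && python3 nudge.py next.json
python3 - <<'E'
from vis import *
np.set_printoptions(precision=1,suppress=True)
im,s=grab('wrist');cv2.imwrite('pics/w8.png',im)
h=cv2.cvtColor(im,cv2.COLOR_BGR2HSV)
print([h[y,x].tolist() for x,y in((319,322),(290,310),(319,250),(319,258),(350,340),(319,390))])
m=mask(im,(13,120,100),(26,255,255),(225,235,412,405));c=cv2.convexHull(big(m));e=cv2.fitEllipse(c);print(e,cv2.boundingRect(c))
o=s['eef_pos'];print(o,s['tool_rot'],[plane('wrist',p,o[2]+14.5,s)[0]-o for p in(e[0],(319,323))])
E
```

```text
clock: 14.8
eef_pos: [494.7, -81.4, 144.6]
tool_rot: [-3.141, 0.001, 1.567]
force: [0.1, 0.4, -0.8]
width: 63.1
gripper_force: 66.0
[[17, 163, 164], [17, 165, 164], [16, 173, 102], [17, 152, 188], [17, 165, 161], [17, 169, 158]]
((320.3191223144531, 288.9470520019531), (173.25746154785156, 241.63133239746094), 7.706957817077637) (237, 235, 167, 170)
[494.7 -81.4 144.6] [-3.1  0.   1.6] [array([ 1.1, 18.3, 14.5]), array([ 0.6,  3.6, 14.5])]
```

```bash
python3 - <<'E'
from vis import *
np.set_printoptions(precision=1,suppress=True)
im=cv2.imread('pics/w8.png');s=ctrl.read_state();o=s['eef_pos'];print(o,s['tool_rot'])
h=cv2.cvtColor(im,cv2.COLOR_BGR2HSV)
for x in(315,319,323): print([(y,h[y,x,2]) for y in range(236,272,2)],[(y,h[y,x,2]) for y in range(376,412,2)])
for v in((250,394),(254,394),(254,398)): print(v,(plane('wrist',[(319,v[0]),(319,v[1])],o[2]+14.5,s)-o)[:,:2])
cv2.imwrite('pics/c8.png',cv2.resize(im[220:420,200:440],None,fx=2.5,fy=2.5))
E
```

```text
[494.7 -81.2 144.6] [-3.1  0.   1.6]
[(236, np.uint8(200)), (238, np.uint8(199)), (240, np.uint8(199)), (242, np.uint8(198)), (244, np.uint8(197)), (246, np.uint8(124)), (248, np.uint8(98)), (250, np.uint8(105)), (252, np.uint8(121)), (254, np.uint8(182)), (256, np.uint8(187)), (258, np.uint8(187)), (260, np.uint8(187)), (262, np.uint8(188)), (264, np.uint8(185)), (266, np.uint8(168)), (268, np.uint8(168)), (270, np.uint8(168))] [(376, np.uint8(160)), (378, np.uint8(161)), (380, np.uint8(161)), (382, np.uint8(159)), (384, np.uint8(158)), (386, np.uint8(160)), (388, np.uint8(159)), (390, np.uint8(159)), (392, np.uint8(159)), (394, np.uint8(158)), (396, np.uint8(170)), (398, np.uint8(169)), (400, np.uint8(170)), (402, np.uint8(171)), (404, np.uint8(170)), (406, np.uint8(170)), (408, np.uint8(171)), (410, np.uint8(170))]
[(236, np.uint8(200)), (238, np.uint8(199)), (240, np.uint8(199)), (242, np.uint8(200)), (244, np.uint8(197)), (246, np.uint8(123)), (248, np.uint8(98)), (250, np.uint8(102)), (252, np.uint8(119)), (254, np.uint8(183)), (256, np.uint8(187)), (258, np.uint8(188)), (260, 
[... 741 characters left out ...]
, (256, np.uint8(189)), (258, np.uint8(188)), (260, np.uint8(188)), (262, np.uint8(186)), (264, np.uint8(184)), (266, np.uint8(169)), (268, np.uint8(170)), (270, np.uint8(169))] [(376, np.uint8(160)), (378, np.uint8(160)), (380, np.uint8(161)), (382, np.uint8(159)), (384, np.uint8(160)), (386, np.uint8(157)), (388, np.uint8(160)), (390, np.uint8(159)), (392, np.uint8(159)), (394, np.uint8(161)), (396, np.uint8(171)), (398, np.uint8(172)), (400, np.uint8(172)), (402, np.uint8(171)), (404, np.uint8(173)), (406, np.uint8(171)), (408, np.uint8(171)), (410, np.uint8(171))]
(250, 394) [[  0.6  34. ]
 [  0.5 -30.9]]
(254, 394) [[  0.6  32.5]
 [  0.5 -30.9]]
(254, 398) [[  0.6  32.5]
 [  0.5 -33. ]]
```

View pics/c8.png

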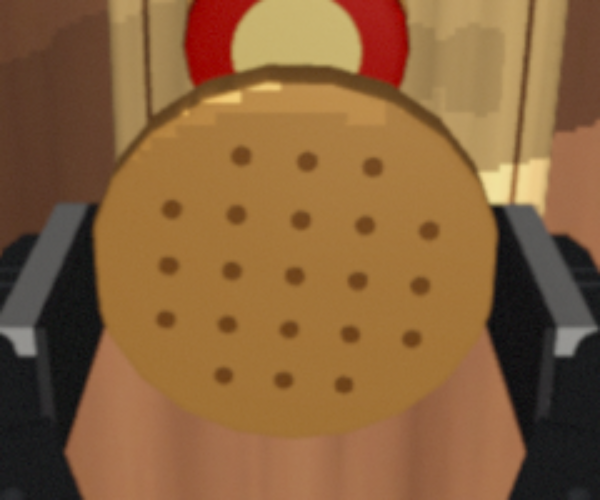

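c8 shows the bread level in the hand: its top face spans v 253 to 395, which puts it about 0.8 mm to +y of the TCP. Placing it now.

```bash
echo '[{"x":1.2, "y":0.4, "z":20, "jaw":50}, {"z":40, "jaw":50}, {"z":22, "jaw":50}, {"z":8, "jaw":50}, {"z":3, "jaw":50}, {"jaw":50}, {"jaw":50}]' > next.json && python3 nudge.py next.json
```

```text
clock: 15.55
eef_pos: [496.2, -78.3, 52.8]
tool_rot: [3.14, 0.0, 1.57]
force: [-0.3, 1.0, -0.8]
width: 63.2
gripper_force: 66.0
```

```bash
echo '[{"x":-1.2, "y":-0.8, "z":3, "jaw":50}, {"z":1.5, "jaw":50}, {"jaw":50}]' > next.json && python3 nudge.py next.json;echo '[{"z":1, "jaw":50}, {"jaw":50}]' > next.json && python3 nudge.py next.json
```

```text
clock: 15.85
eef_pos: [494.8, -79.6, 47.8]
tool_rot: [3.141, 0.001, 1.57]
force: [0.4, -0.7, 3.2]
width: 62.9
gripper_force: 66.4
clock: 16.05
eef_pos: [494.8, -79.6, 47.7]
tool_rot: [3.141, 0.001, 1.57]
force: [-1.7, -1.0, 12.9]
width: 62.8
gripper_force: 67.5
```

```bash
echo '[{"z":-1, "jaw":63}, {"jaw":70}, {"jaw":80}, {"z":-3, "jaw":80}, {"z":-20, "jaw":80}, {"z":-45, "jaw":80}, {"x":-10, "z":-45, "jaw":80}, {"x":-30, "z":-20, "jaw":80}, {"x":-30, "jaw":80}, {"jaw":80}, {"jaw":80}]' > next.json && python3 nudge.py next.json
python3 - <<'E'
from vis import *
np.set_printoptions(precision=1,suppress=True)
im,s=grab('wrist');cv2.imwrite('pics/w9.png',im);np.save('w9.npy',s,allow_pickle=True);print(s['eef_pos'],s['tool_rot'])
m=mask(im,(0,150,50),(8,255,255),(200,60,450,400));print('red px',int((m>0).sum()))
g=cv2.GaussianBlur(cv2.cvtColor(im,cv2.COLOR_BGR2GRAY),(3,3),0)[60:260,210:430]
c=cv2.HoughCircles(g,cv2.HOUGH_GRADIENT,1,80,param1=80,param2=12,minRadius=42,maxRadius=60)
if c is not None:
    c=c[0,0];print(c,plane('wrist',(c[0]+210,c[1]+60),62,s)[0])
sc,_=grab('scene');cv2.imwrite('pics/c9.png',np.hstack([cv2.resize(im,(480,360)),cv2.resize(sc[230:330,270:390],(320,267)).repeat(1,0) if 0 else cv2.copyMakeBorder(cv2.resize(sc[230:330,270:390],(320,267)),0,93,0,0,cv2.BORDER_CONSTANT)]))
E
```

```text
clock: 17.15
eef_pos: [494.1, -149.7, 180.2]
tool_rot: [-3.141, -0.0, 1.569]
force: [0.1, 1.2, 1.2]
width: 80.1
gripper_force: 0.0
[ 494.1 -149.7  180.2] [-3.1 -0.   1.6]
red px 0
[108.5  69.5  49.5] [494.9 -77.4  62. ]
```

View pics/c9.png

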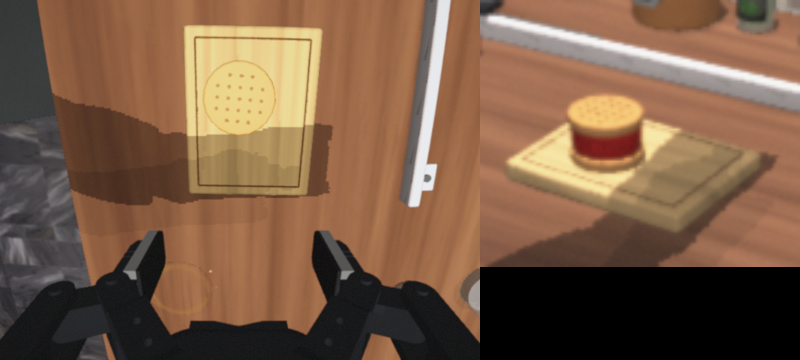

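c9 shows the finished stack square and upright: the bread's top is at (239,97), no red is visible from above, and the scene crop shows three aligned layers. That was the tenth picture, so I work from numbers from here. Next I go to the board's front edge.

```bash
echo '[{"x":25, "y":-42, "jaw":60}, {"x":25, "y":-42, "drz":0.1393, "jaw":60}, {"drz":0.1393, "jaw":60}, {"drz":0.1393, "jaw":60}, {"drz":0.1393, "jaw":60}, {"drz":0.1393, "jaw":60}, {"drz":0.1393, "jaw":60}, {"drz":0.1393, "jaw":60}, {"drz":0.1393, "jaw":60}, {"drz":0.1393, "jaw":60}, {"drz":0.1393, "jaw":60}, {"drz":0.1393, "jaw":60}]' > next.json && python3 nudge.py next.json; echo '[{"jaw":60}, {"jaw":60}]' > next.json && python3 nudge.py next.json
```

```text
clock: 18.45
eef_pos: [410.4, -97.6, 180.0]
tool_rot: [-3.141, 0.001, 0.035]
force: [-0.3, 0.4, -0.6]
width: 60.1
gripper_force: 0.0
clock: 18.65
eef_pos: [410.5, -98.1, 180.1]
tool_rot: [-3.141, 0.001, 0.044]
force: [0.0, -0.5, 0.3]
width: 59.6
gripper_force: 0.0
```

```bash
echo '[{"z":30, "jaw":60}, {"z":45, "jaw":60}, {"z":45, "jaw":60}, {"z":35, "jaw":60}, {"z":15, "jaw":60}, {"z":5, "jaw":60}, {"jaw":60}, {"jaw":60}]' > next.json && python3 nudge.py next.json; echo '[{"x":4, "jaw":60}, {"x":5, "jaw":60}, {"x":5, "jaw":60}, {"jaw":60}]' > next.json && python3 nudge.py next.json
```

```text
clock: 19.45
eef_pos: [404.3, -93.0, 38.6]
tool_rot: [-3.122, 0.023, 0.039]
force: [0.6, -0.1, 0.1]
width: 60.0
gripper_force: 0.0
clock: 19.85
eef_pos: [419.8, -93.0, 38.6]
tool_rot: [-3.123, 0.021, 0.038]
force: [0.2, 0.1, -0.0]
width: 59.9
gripper_force: 0.0
```

```bash
python3 -c "
from vis import *
s=ctrl.read_state();print(s['qpos'],s['tau'])"; echo '[{"z":10, "jaw":60}, {"jaw":60}]' > next.json && python3 nudge.py next.json; python3 -c "
from vis import *
s=ctrl.read_state();print(s['qpos'])"
```

```text
[ 0.01619832  0.71822196  0.2183395   2.24140555 -0.63078385  0.26827881
 -0.73417953] [-2.57458957e-02 -4.48822761e+01  3.32649462e+00 -4.31355357e+00
  2.68319616e-02  1.98837114e-01 -4.42973315e-02]
clock: 20.05
eef_pos: [417.6, -92.5, 27.9]
tool_rot: [-3.122, 0.024, 0.037]
force: [0.0, -0.3, -0.5]
width: 60.1
gripper_force: 0.0
[ 0.02625391  0.74055365  0.2036923   2.24692871 -0.67314208  0.24404912
 -0.6936332 ]
```

```bash
echo '[{"x":2, "z":8, "jaw":60}, {"x":1, "z":8, "jaw":60}, {"jaw":60}]' > next.json && python3 nudge.py next.json; echo '[{"z":6, "jaw":60}, {"z":3, "jaw":60}, {"jaw":60}]' > next.json && python3 nudge.py next.json;python3 -c "
from vis import *
s=ctrl.read_state();print(s['qpos'])"
```

```text
clock: 20.35
eef_pos: [420.3, -92.1, 11.9]
tool_rot: [-3.122, 0.024, 0.037]
force: [-1.1, 0.2, -0.7]
width: 60.0
gripper_force: 0.0
clock: 20.65
eef_pos: [420.3, -92.0, 3.5]
tool_rot: [-3.122, 0.023, 0.037]
force: [-0.2, -0.7, 0.1]
width: 59.7
gripper_force: 0.0
[-0.00926902  0.80463034  0.25504573  2.24622556 -0.98040575  0.23808335
 -0.39221147]
```

```bash
echo '[{"x":3, "jaw":60}, {"x":3, "jaw":60}, {"x":3, "jaw":60}, {"x":4, "jaw":60}, {"x":5, "jaw":60}, {"x":6, "jaw":60}]' > next.json && python3 nudge.py next.json; echo '[{"x":7, "jaw":60}, {"x":7, "jaw":60}, {"x":7, "jaw":60}, {"x":7, "jaw":60}, {"x":7, "jaw":60}, {"x":6, "jaw":60}, {"x":5, "jaw":60}, {"x":3, "jaw":60}]' > next.json && python3 nudge.py next.json
python3 -c "
from vis import *
s=ctrl.read_state();print(s['qpos'])"
```

```text
clock: 21.25
eef_pos: [438.5, -92.1, 3.1]
tool_rot: [-3.121, 0.031, 0.033]
force: [-12.7, -2.8, 11.7]
width: 60.3
gripper_force: 6.8
clock: 22.05
eef_pos: [487.8, -89.0, 1.8]
tool_rot: [-3.119, 0.032, 0.036]
force: [-13.3, -1.9, 12.7]
width: 59.8
gripper_force: 7.0
[-0.13954053  0.86790317  0.42480382  2.06739024 -0.88462161  0.44011314
 -0.54274769]
```

```bash
echo '[{"x":-0.5, "z":-1, "jaw":60}, {"drx":-0.022, "dry":0.03, "jaw":60}, {"jaw":60}]' > next.json && python3 nudge.py next.json; echo '[{"x":3, "z":-1, "jaw":60}, {"x":5, "jaw":60}, {"x":5, "jaw":60}]' > next.json && python3 nudge.py next.json
python3 - <<'E'
from vis import *
np.set_printoptions(precision=1,suppress=True)
t,_=grab('top')
m=mask(t,(13,55,120),(36,255,255),(230,190,412,310));c=cv2.convexHull(big(m));r=cv2.minAreaRect(c);q=cv2.approxPolyDP(c,5,True)[:,0];print(q.tolist(),plane('top',q,18)[:,:2].tolist())
E
```

```text
clock: 22.35
eef_pos: [491.8, -88.6, 2.8]
tool_rot: [3.14, -0.006, 0.037]
force: [-3.2, 0.7, -1.3]
width: 60.1
gripper_force: 1.9
clock: 22.65
eef_pos: [505.7, -89.0, 3.6]
tool_rot: [3.139, -0.006, 0.037]
force: [-3.9, -0.4, -1.0]
width: 60.1
gripper_force: 2.2
[[355, 309], [281, 309], [264, 301], [240, 240], [248, 197], [334, 190], [352, 201], [367, 226]] [[412.80431141675945, -55.92265511841766], [443.09723444157106, 132.04497601763558], [470.5839355964817, 172.80772705280495], [644.5892497977327, 216.51410403710187], [764.6736170270258, 181.49414217620233], [746.8062865133925, -56.533847992312126], [706.6972646991582, -100.02903852489848], [628.923134414403, -127.42396735436961]]
```

```bash
echo '[{"x":5, "jaw":60}, {"x":5, "jaw":60}, {"x":5, "jaw":60}, {"x":4, "jaw":60}, {"x":3, "jaw":60}, {"x":2, "jaw":60}, {"jaw":60}]' > next.json && python3 nudge.py next.json
echo '[{"x":2, "jaw":60}, {"x":2, "jaw":60}, {"x":2, "jaw":60}]' > next.json && python3 nudge.py next.json
```

```text
clock: 23.4
eef_pos: [530.6, -88.0, 4.0]
tool_rot: [3.139, -0.008, 0.037]
force: [-2.3, 0.7, -2.2]
width: 60.0
gripper_force: 1.2
clock: 23.7
eef_pos: [534.9, -87.9, 4.0]
tool_rot: [3.14, -0.006, 0.037]
force: [-5.7, -0.9, -0.5]
width: 60.2
gripper_force: 2.5
```

```bash
echo '[{"x":1.5, "jaw":60}, {"x":1.5, "jaw":60}]' > next.json && python3 nudge.py next.json;echo '[{"x":1.5, "jaw":60}, {"x":1.5, "jaw":60}]' > next.json && python3 nudge.py next.json
```

```text
clock: 23.9
eef_pos: [538.5, -87.8, 4.1]
tool_rot: [3.139, -0.007, 0.037]
force: [-4.8, -0.6, -1.2]
width: 59.9
gripper_force: 2.4
clock: 24.1
eef_pos: [540.9, -87.7, 4.0]
tool_rot: [3.139, -0.006, 0.037]
force: [-9.0, 0.3, 3.7]
width: 60.1
gripper_force: 4.6
```

Force is rising, so the board may be reaching the rail.

```bash
echo '[{"x":1, "jaw":60}, {"jaw":60}]' > next.json && python3 nudge.py next.json;echo '[{"x":1, "jaw":60}, {"jaw":60}]' > next.json && python3 nudge.py next.json;echo '[{"x":0.7, "jaw":60}, {"jaw":60}]' > next.json && python3 nudge.py next.json
```

```text
clock: 24.3
eef_pos: [540.9, -87.7, 4.0]
tool_rot: [3.14, -0.004, 0.037]
force: [-8.4, -1.2, 3.0]
width: 59.9
gripper_force: 4.4
clock: 24.5
eef_pos: [540.9, -87.7, 4.0]
tool_rot: [3.14, -0.003, 0.036]
force: [-11.0, -0.4, 5.1]
width: 60.2
gripper_force: 5.4
clock: 24.7
eef_pos: [540.9, -87.7, 4.0]
tool_rot: [3.141, -0.002, 0.036]
force: [-12.3, -0.4, 6.1]
width: 59.6
gripper_force: 6.1
```

```bash
echo '[{"x":-5, "jaw":60}, {"x":-15, "jaw":60}, {"z":-40, "jaw":60}, {"z":-45, "jaw":60}, {"z":-45, "jaw":60}, {"x":30, "y":15, "z":-45, "jaw":60}, {"x":40, "y":15, "z":-45, "jaw":60}, {"x":20, "y":15, "jaw":60}, {"jaw":60}, {"jaw":60}]' > next.json && python3 nudge.py next.json
python3 - <<'E'
from vis import *
np.set_printoptions(precision=1,suppress=True)
im,s=grab('wrist');cv2.imwrite('pics/w10.png',im);np.save('w10.npy',s,allow_pickle=True);print(s['eef_pos'],s['tool_rot'])
h=cv2.cvtColor(im,cv2.COLOR_BGR2HSV)
m=mask(im,(14,70,90),(30,255,255),(120,20,560,330));m=cv2.morphologyEx(m,cv2.MORPH_OPEN,np.ones((5,5)));c=cv2.convexHull(big(m));q=cv2.approxPolyDP(c,6,True)[:,0];print(q.tolist());print(plane('wrist',q,18,s)[:,:2].tolist())
for u in(260,300,340,380,420): print(u,[tuple(h[v,u].tolist()) for v in range(q[:,1].min()-22,q[:,1].min()+10,2)])
E
```

```text
clock: 25.7
eef_pos: [604.5, -125.4, 211.3]
tool_rot: [3.139, -0.01, 0.037]
force: [-1.3, -0.3, -0.4]
width: 59.9
gripper_force: 0.0
[ 604.5 -125.4  211.3] [ 3.1 -0.   0. ]
[[382, 112], [374, 260], [191, 258], [179, 111]]
[[693.2972925407786, -178.2739477632993], [557.3307179504798, -182.37747471203463], [552.94563550454, -5.299062267538943], [688.2541090828593, -3.2616183784533206]]
260 [(11, 141, 145), (10, 119, 142), (13, 8, 213), (105, 4, 240), (110, 6, 242), (105, 6, 242), (108, 5, 242), (113, 4, 241), (108, 5, 242), (60, 1, 237), (7, 13, 178), (19, 116, 197), (20, 108, 227), (20, 101, 238), (21, 99, 238), (23, 90, 238)]
300 [(12, 150, 92), (11, 104, 98), (5, 16, 173), (8, 14, 199), (6, 13, 202), (0, 13, 199), (5, 14, 198), (8, 14, 197), (8, 15, 193), (6, 15, 174), (11, 28, 126), (19, 125, 153), (19, 127, 168), (19, 118, 175), (19, 122, 174), (18, 119, 184)]
340 [(11, 147, 113), (10, 112, 98), (9, 15, 168), (3, 12, 196), (6, 13, 201), (8, 14, 198), (6, 13, 198), (3, 12, 196), (0, 12, 193), (7, 13, 173), (11, 28, 126), (18, 125, 151), (19, 122, 169), (19, 119, 173), (18, 122, 174), (19, 120, 182)]
380 [(105, 6, 242), (108, 5, 237), (4, 9, 215), (120, 1, 237), (105, 6, 242), (105, 6, 242), (105, 6, 242), (105, 6, 242), (110, 6, 242), (30, 2, 236), (3, 12, 188), (17, 127, 161), (20, 113, 214), (20, 110, 223), (20, 111, 222), (20, 109, 227)]
420 [(12, 146, 148), (12, 142, 151), (11, 136, 152), (12, 142, 151), (12, 142, 147), (12, 141, 146), (12, 140, 148), (12, 143, 150), (12, 141, 148), (11, 139, 147), (12, 140, 149), (12, 141, 148), (12, 142, 147), (12, 144, 151), (11, 136, 152), (12, 140, 153)]
```

The board's rear edge lies against the rail along its whole length, with no worktop showing between them. Next is the right edge, with the gripper turned 90°.

```bash
echo '[{"x":6.6, "y":33.5, "jaw":60}, {"x":6.6, "y":33.5, "jaw":60}, {"x":6.6, "y":33.5, "drz":-0.1428, "jaw":60}, {"drz":-0.1428, "jaw":60}, {"drz":-0.1428, "jaw":60}, {"drz":-0.1428, "jaw":60}, {"drz":-0.1428, "jaw":60}, {"drz":-0.1428, "jaw":60}, {"drz":-0.1428, "jaw":60}, {"drz":-0.1428, "jaw":60}, {"drz":-0.1428, "jaw":60}, {"drz":-0.1428, "jaw":60}]' > next.json && python3 nudge.py next.json; echo '[{"drz":-0.143, "jaw":60}, {"jaw":60}, {"jaw":60}]' > next.json && python3 nudge.py next.json
```

```text
clock: 26.95
eef_pos: [626.4, -223.9, 210.9]
tool_rot: [3.135, 0.001, 1.471]
force: [-0.5, 0.7, 0.0]
width: 60.0
gripper_force: 0.0
clock: 27.25
eef_pos: [626.6, -224.5, 211.1]
tool_rot: [3.135, 0.002, 1.605]
force: [-1.4, -0.2, -0.1]
width: 60.2
gripper_force: 0.0
```

```bash
echo '[{"z":40, "jaw":60}, {"z":45, "jaw":60}, {"z":45, "jaw":60}, {"z":35, "jaw":60}, {"z":15, "jaw":60}, {"jaw":60}, {"jaw":60}]' > next.json && python3 nudge.py next.json; python3 -c "
from vis import *
s=ctrl.read_state();print(s['qpos'])"
```

```text
clock: 27.95
eef_pos: [629.3, -226.0, 32.7]
tool_rot: [3.132, 0.004, 1.607]
force: [0.5, 0.1, 0.9]
width: 59.8
gripper_force: 0.0
[ 0.1630006   0.90724244  0.24507626  1.61015622 -0.3190853   0.65360327
  0.60681221]
```

```bash
echo '[{"z":15, "jaw":60}, {"z":9, "jaw":60}, {"z":4, "jaw":60}, {"x":6, "jaw":60}, {"x":8, "jaw":60}, {"x":6, "jaw":60}, {"x":3, "jaw":60}, {"x":3, "jaw":60}, {"jaw":60}]' > next.json && python3 nudge.py next.json; echo '[{"x":3, "jaw":60}, {"x":3, "jaw":60}, {"x":4, "jaw":60}, {"x":4, "jaw":60}]' > next.json && python3 nudge.py next.json
```

```text
clock: 28.85
eef_pos: [627.7, -198.8, 3.5]
tool_rot: [3.134, 0.002, 1.609]
force: [0.2, -1.3, -0.0]
width: 60.3
gripper_force: 0.0
clock: 29.25
eef_pos: [627.0, -187.6, 3.4]
tool_rot: [3.134, 0.006, 1.607]
force: [0.5, -4.8, -1.7]
width: 60.0
gripper_force: 2.4
```

```bash
echo '[{"x":5, "jaw":60}, {"x":6, "jaw":60}, {"x":6, "jaw":60}, {"x":6, "jaw":60}, {"x":6, "jaw":60}, {"x":6, "jaw":60}, {"x":6, "jaw":60}, {"x":6, "jaw":60}, {"x":6, "jaw":60}, {"x":5, "jaw":60}]' > next.json && python3 nudge.py next.json; echo '[{"x":5, "jaw":60}, {"x":6, "jaw":60}, {"x":6, "jaw":60}, {"x":6, "jaw":60}, {"x":6, "jaw":60}, {"x":6, "jaw":60}, {"x":6, "jaw":60}, {"x":6, "jaw":60}, {"x":5, "jaw":60}, {"x":3, "jaw":60}]' > next.json && python3 nudge.py next.json
python3 - <<'E'
from vis import *
np.set_printoptions(precision=1,suppress=True)
t,_=grab('top');cv2.imwrite('pics/top11.png',t)
s,_=grab('scene');cv2.imwrite('pics/scene11.png',s)
m=mask(t,(0,150,120),(8,255,255),(235,225,275,272));c=big(m);q=cv2.boxPoints(cv2.minAreaRect(c));print('pad',plane('top',q,29)[:,:2])
E
```

```text
clock: 30.25
eef_pos: [624.9, -128.1, 3.3]
tool_rot: [3.134, 0.004, 1.608]
force: [0.3, -6.6, -0.8]
width: 59.8
gripper_force: 2.7
clock: 31.25
eef_pos: [622.9, -73.3, 3.3]
tool_rot: [3.134, 0.004, 1.608]
force: [0.6, -5.7, 0.9]
width: 60.2
gripper_force: 3.0
pad [[646.9 182.8]
 [646.9 173. ]
 [571.1 170.5]
 [571.1 180.2]]
```

```bash
echo '[{"x":4, "jaw":60}, {"x":5, "jaw":60}, {"x":5, "jaw":60}, {"x":5, "jaw":60}, {"x":5, "jaw":60}, {"x":5, "jaw":60}, {"x":5, "jaw":60}, {"x":4, "jaw":60}, {"x":3, "jaw":60}, {"x":2, "jaw":60}]' > next.json && python3 nudge.py next.json
cat > pad.py <<'E'
from vis import *
np.set_printoptions(precision=1,suppress=True)
t,s=grab('top')
def pos(t):
    h=mask(t,(0,110,90),(10,255,255),(235,225,275,272));c=cv2.moments(h,True);p=(c['m10']/c['m00'],c['m01']/c['m00']);return p,c['m00'],plane('top',p,20)[0][:2]
print('free',pos(cv2.imread('pics/top0.png')));print('now',pos(t),s['eef_pos'])
h=cv2.cvtColor(t,cv2.COLOR_BGR2HSV)
for v in(245,252): print(v,[(u,*h[v,u].tolist()) for u in range(248,284,2)])
E
python3 pad.py
```

```text
clock: 32.35
eef_pos: [621.4, -31.0, 3.3]
tool_rot: [3.133, 0.005, 1.607]
force: [-0.5, -6.8, 1.4]
width: 59.8
gripper_force: 3.4
free ((257.2420796100731, 250.87408610885458), 1231.0, array([606.5, 173.8]))
now ((241.4939024390244, 257.9908536585366), 328.0, array([593.7, 217.6])) [621.4 -31.    3.3]
245 [(248, 19, 15, 232), (250, 23, 43, 238), (252, 23, 45, 237), (254, 20, 57, 191), (256, 20, 55, 115), (258, 23, 46, 234), (260, 22, 47, 234), (262, 23, 44, 236), (264, 20, 62, 157), (266, 20, 63, 122), (268, 21, 54, 225), (270, 22, 51, 229), (272, 21, 52, 229), (274, 22, 53, 227), (276, 21, 53, 227), (278, 20, 54, 226), (280, 21, 52, 224), (282, 21, 55, 224)]
252 [(248, 10, 163, 102), (250, 12, 119, 163), (252, 20, 52, 227), (254, 21, 51, 226), (256, 20, 51, 219), (258, 12, 33, 39), (260, 21, 51, 226), (262, 21, 53, 226), (264, 21, 52, 226), (266, 20, 58, 195), (268, 18, 63, 101), (270, 20, 59, 191), (272, 20, 56, 204), (274, 20, 57, 202), (276, 20, 57, 200), (278, 20, 59, 198), (280, 21, 58, 195), (282, 20, 57, 193)]
```

```bash
for i in 1 2 3 4; do echo '[{"x":2, "jaw":60}, {"x":2, "jaw":60}]' > next.json && python3 nudge.py next.json | grep -E 'eef|force'; done
```

```text
eef_pos: [621.2, -27.4, 3.3]
force: [0.4, -6.6, 1.5]
gripper_force: 3.5
eef_pos: [621.1, -23.4, 3.3]
force: [-0.1, -7.1, 1.7]
gripper_force: 3.5
eef_pos: [620.9, -19.5, 3.3]
force: [-0.5, -7.2, 2.8]
gripper_force: 3.5
eef_pos: [620.8, -15.5, 3.3]
force: [-0.1, -6.9, 2.2]
gripper_force: 3.6
```

```bash
echo '[{"x":1.5, "jaw":60}, {"x":1.5, "jaw":60}]' > next.json && python3 nudge.py next.json | grep -E 'eef|force'; echo '[{"x":1.5, "jaw":60}, {"x":1.5, "jaw":60}]' > next.json && python3 nudge.py next.json | grep -E 'eef|force'
```

```text
eef_pos: [620.7, -13.4, 3.3]
force: [0.4, -8.6, 2.0]
gripper_force: 4.6
eef_pos: [620.6, -11.5, 3.3]
force: [0.8, -11.4, 1.8]
gripper_force: 5.4
```

```bash
echo '[{"x":1.5, "jaw":60}]' > next.json && python3 nudge.py next.json | grep -E 'eef|force'; echo '[{"x":1.5, "jaw":60}]' > next.json && python3 nudge.py next.json | grep -E 'eef|force'
python3 - <<'E'
from vis import *
a=cv2.imread('pics/scene11.png');s,_=grab('scene');cv2.imwrite('pics/scene12.png',s)
o=cv2.imread('pics/scene0.png')
for n,i in(('s0',o),('s11',a),('now',s)):
    m=mask(i,(0,110,80),(9,255,255),(235,232,285,262));M=cv2.moments(m,True);print(n,M['m00'],M['m10']/max(M['m00'],1),M['m01']/max(M['m00'],1))
E
```

```text
eef_pos: [620.5, -10.5, 3.3]
force: [-0.2, -11.5, 1.3]
gripper_force: 5.9
eef_pos: [620.5, -9.6, 3.4]
force: [-0.7, -12.5, 1.2]
gripper_force: 6.3
s0 207.0 260.5314009661836 248.90338164251207
s11 204.0 260.5686274509804 248.7450980392157
now 227.0 268.26431718061673 248.90308370044053
```

The force has risen about 5.6 N over roughly 6 mm, which matches the 0.8 N/mm spring. I'll back off and check.

```bash
echo '[{"x":-1, "jaw":60}, {"x":-2, "jaw":60}, {"x":-3, "jaw":60}, {"x":-8, "jaw":60}, {"x":-15, "jaw":60}, {"x":-30, "jaw":60}, {"z":-40, "jaw":60}, {"z":-45, "jaw":60}, {"z":-45, "jaw":60}, {"z":-45, "jaw":60}, {"z":-45, "jaw":60}]' > next.json && python3 nudge.py next.json
echo '[{"x":40, "jaw":60}, {"x":40, "jaw":60}, {"x":30, "jaw":60}, {"jaw":60}, {"jaw":60}]' > next.json && python3 nudge.py next.json
python3 - <<'E'
from vis import *
np.set_printoptions(precision=1,suppress=True)
im,s=grab('wrist');cv2.imwrite('pics/w13.png',im);np.save('w13.npy',s,allow_pickle=True);print(s['eef_pos'],s['tool_rot'])
m=mask(im,(14,70,90),(30,255,255));m=cv2.morphologyEx(m,cv2.MORPH_OPEN,np.ones((5,5)));c=cv2.convexHull(big(m));q=cv2.approxPolyDP(c,6,True)[:,0];print(q.tolist());print(plane('wrist',q,18,s)[:,:2].tolist())
m=mask(im,(0,150,60),(8,255,255));m=cv2.morphologyEx(m,cv2.MORPH_OPEN,np.ones((3,3)))
for c in cv2.findContours(m,cv2.RETR_EXTERNAL,cv2.CHAIN_APPROX_NONE)[0]:
    if cv2.contourArea(c)>60: b=cv2.boxPoints(cv2.minAreaRect(c));print('red',cv2.contourArea(c),b.tolist(),plane('wrist',b,29,s)[:,:2].tolist())
E
```

```text
clock: 34.95
eef_pos: [620.2, -63.7, 224.7]
tool_rot: [3.135, 0.002, 1.607]
force: [0.6, -0.5, 0.7]
width: 59.7
gripper_force: 0.0
clock: 35.45
eef_pos: [616.5, 46.9, 222.5]
tool_rot: [3.135, 0.003, 1.609]
force: [-0.6, -0.2, 0.2]
width: 59.8
gripper_force: 0.0
[616.5  46.9 222.5] [3.1 0.  1.6]
[[395, 52], [386, 246], [248, 248], [236, 53]]
[[678.6951618632395, 182.58618832240623], [687.1104131028246, 7.5963535507594315], [550.7867319687076, 0.6348774850547585], [543.5060847764254, 176.5310519362584]]
red 941.5 [[272.0, 38.0], [361.0, 38.0], [361.0, 50.0], [272.0, 50.0]] [[575.281360563293, 187.22815976362727], [647.783734711158, 190.07798062799654], [648.403317337729, 181.03757270757794], [575.3382423004118, 178.17890153430028]]
```

```bash
python3 - <<'E'
from vis import *
np.set_printoptions(precision=1,suppress=True)
im=cv2.imread('pics/w13.png');s=np.load('w13.npy',allow_pickle=True).item()
h=cv2.cvtColor(im,cv2.COLOR_BGR2HSV).astype(int)
B=[];Rl=[]
for v in range(70,240,12):
    row=h[v]; b=max(u for u in range(340,410) if row[u,1]>75 and 14<=row[u,0]<=30 and row[u,2]>85)
    r=next((u for u in range(b,b+30) if row[u,1]<30 and row[u,2]>120),-1)
    B.append((b,v));Rl.append((r,v)); 
    if v in(70,154,226): print(v,[tuple(row[u]) for u in range(b-1,b+10)])
print([(b[0],r[0]) for b,r in zip(B,Rl)])
pb=plane('wrist',B,18,s);pr=plane('wrist',Rl,24,s)
print('board yaw',-np.polyfit(pb[:,1],pb[:,0],1)[0],'rail yaw',-np.polyfit(pr[:,1],pr[:,0],1)[0]);print(pr[:,0]-pb[:,0])
# pad-to-board along v
for u in(290,315,340): print(u,[(v,*h[v,u]) for v in range(36,64,2)])
E
sed -i '/^h=/,$d' pad.py; python3 pad.py
```

```text
70 [(np.int64(19), np.int64(114), np.int64(204)), (np.int64(17), np.int64(97), np.int64(153)), (np.int64(10), np.int64(34), np.int64(111)), (np.int64(3), np.int64(16), np.int64(147)), (np.int64(6), np.int64(12), np.int64(210)), (np.int64(4), np.int64(9), np.int64(231)), (np.int64(0), np.int64(0), np.int64(235)), (np.int64(105), np.int64(4), np.int64(238)), (np.int64(108), np.int64(5), np.int64(239)), (np.int64(108), np.int64(5), np.int64(239)), (np.int64(108), np.int64(5), np.int64(239))]
154 [(np.int64(19), np.int64(115), np.int64(202)), (np.int64(18), np.int64(100), np.int64(153)), (np.int64(8), np.int64(33), np.int64(123)), (np.int64(0), np.int64(13), np.int64(160)), (np.int64(3), np.int64(11), np.int64(210)), (np.int64(0), np.int64(7), np.int64(232)), (np.int64(90), np.int64(2), np.int64(237)), (np.int64(108), np.int64(5), np.int64(241)), (np.int64(105), np.int64(6), np.int64(241)), (np.int64(105), np.int64(6), np.int64(241)), (np.int64(110), np.int64(6), np.int64(241))]
226 [(np.int64(18), np.int64(124), np.int64(161)), (np.int64(19), np.int64(119), np.int64(146)), (np.int64(14)
[... 2707 characters left out ...]
p.int64(235)), (62, np.int64(23), np.int64(93), np.int64(236))]
free ((257.2420796100731, 250.87408610885458), 1231.0, array([606.5, 173.8]))Traceback (most recent call last):
  File "pad.py", line 6, in <module>
    print('free',pos(cv2.imread('pics/top0.png')));print('now',pos(t),s['eef_pos'])
                                                               ~~~^^^
  File "pad.py", line 5, in pos
    h=mask(t,(0,110,90),(10,255,255),(235,225,275,272));c=cv2.moments(h,True);p=(c['m10']/c['m00'],c['m01']/c['m00']);return p,c['m00'],plane('top',p,20)[0][:2]
                                                                                 ~~~~~~~~^~~~~~~~~
ZeroDivisionError: float division by zero
```

The pad touches the board with no worktop between them. The rear gap is 0.5 mm or less on the left and may be about 1 mm on the right, so I'll press gently once more at the front edge.

```bash
echo '[{"x":12, "y":-35, "jaw":60}, {"x":12, "y":-35, "drz":0.1429, "jaw":60}, {"y":-36, "drz":0.1429, "jaw":60}, {"drz":0.1429, "jaw":60}, {"drz":0.1429, "jaw":60}, {"drz":0.1429, "jaw":60}, {"drz":0.1429, "jaw":60}, {"drz":0.1429, "jaw":60}, {"drz":0.1429, "jaw":60}, {"drz":0.1429, "jaw":60}, {"drz":0.1429, "jaw":60}, {"drz":0.1429, "jaw":60}]' > next.json && python3 nudge.py next.json; echo '[{"jaw":60}, {"jaw":60}]' > next.json && python3 nudge.py next.json; sed -i 's/^print/cv2.imwrite("pics\/top14.png",t)\nprint/' pad.py; python3 pad.py
```

```text
clock: 36.75
eef_pos: [510.3, 70.1, 222.1]
tool_rot: [3.139, -0.008, 0.027]
force: [-0.1, -0.6, -0.3]
width: 59.8
gripper_force: 0.0
clock: 36.95
eef_pos: [510.2, 70.9, 221.8]
tool_rot: [3.138, -0.007, 0.038]
force: [-1.0, -0.3, 0.0]
width: 59.9
gripper_force: 0.0
free ((257.2420796100731, 250.87408610885458), 1231.0, array([606.5, 173.8]))Traceback (most recent call last):
  File "pad.py", line 7, in <module>
    print('free',pos(cv2.imread('pics/top0.png')));print('now',pos(t),s['eef_pos'])
                                                               ~~~^^^
  File "pad.py", line 5, in pos
    h=mask(t,(0,110,90),(10,255,255),(235,225,275,272));c=cv2.moments(h,True);p=(c['m10']/c['m00'],c['m01']/c['m00']);return p,c['m00'],plane('top',p,20)[0][:2]
                                                                                 ~~~~~~~~^~~~~~~~~
ZeroDivisionError: float division by zero
```

By the wrist views the pad's rear edge moved from y≈182 to y≈188, so it is pressed in about 6 mm and holding. Now the gentle front press.

```bash
echo '[{"z":40, "jaw":60}, {"z":45, "jaw":60}, {"z":45, "jaw":60}, {"z":45, "jaw":60}, {"z":22, "jaw":60}, {"z":8, "jaw":60}, {"jaw":60}, {"jaw":60}]' > next.json && python3 nudge.py next.json; echo '[{"z":8, "jaw":60}, {"x":5, "jaw":60}, {"x":5, "jaw":60}, {"x":3, "jaw":60}, {"jaw":60}]' > next.json && python3 nudge.py next.json
```

```text
clock: 37.8
eef_pos: [512.7, 71.3, 18.0]
tool_rot: [3.139, -0.009, 0.036]
force: [-0.4, 0.3, 0.2]
width: 60.3
gripper_force: 0.0
clock: 38.3
eef_pos: [525.7, 72.1, 9.2]
tool_rot: [3.139, -0.009, 0.037]
force: [0.6, 0.1, -0.7]
width: 59.9
gripper_force: 0.0
```

```bash
echo '[{"z":4, "jaw":60}, {"x":3, "jaw":60}, {"x":2, "jaw":60}, {"x":2, "jaw":60}, {"jaw":60}]' > next.json && python3 nudge.py next.json; for i in 1 2; do echo '[{"x":1.2, "jaw":60}, {"jaw":60}]' > next.json && python3 nudge.py next.json|grep -E 'eef|force'; done
```

```text
clock: 38.8
eef_pos: [532.2, 72.2, 5.0]
tool_rot: [3.139, -0.008, 0.036]
force: [-0.2, 0.6, 0.5]
width: 60.0
gripper_force: 0.0
eef_pos: [533.1, 72.3, 5.0]
force: [0.5, 0.1, -0.3]
gripper_force: 0.0
eef_pos: [534.3, 72.3, 5.0]
force: [0.4, 0.0, 0.6]
gripper_force: 0.0
```

```bash
for i in 1; do echo '[{"x":1, "jaw":60}, {"jaw":60}]' > next.json && python3 nudge.py next.json|grep -E 'eef|force'; echo '[{"x":1, "jaw":60}, {"jaw":60}]' > next.json && python3 nudge.py next.json|grep -E 'eef|force'; echo '[{"x":0.7, "jaw":60}, {"jaw":60}]' > next.json && python3 nudge.py next.json|grep -E 'eef|force';done
```

```text
eef_pos: [535.0, 72.4, 4.9]
force: [0.5, 0.3, 0.4]
gripper_force: 0.2
eef_pos: [535.0, 72.4, 4.9]
force: [-3.5, -0.9, 3.0]
gripper_force: 1.8
eef_pos: [535.0, 72.4, 4.8]
force: [-4.8, -1.4, 4.3]
gripper_force: 2.7
```

```bash
echo '[{"x":1.5, "jaw":60}, {"jaw":60}]' > next.json && python3 nudge.py next.json|grep -E 'eef|force'; echo '[{"x":-2, "jaw":60}, {"x":-4, "jaw":60}, {"x":-12, "jaw":60}, {"z":-40, "jaw":60}, {"z":-45, "jaw":60}, {"z":-45, "jaw":60}, {"z":-45, "jaw":60}, {"x":30, "y":15, "z":-30, "jaw":60}, {"x":40, "y":15, "jaw":60}, {"jaw":60}, {"jaw":60}]' > next.json && python3 nudge.py next.json
python3 - <<'E'
from vis import *
np.set_printoptions(precision=2,suppress=True)
im,s=grab('wrist');cv2.imwrite('pics/w15.png',im);print(s['eef_pos'])
h=cv2.cvtColor(im,cv2.COLOR_BGR2HSV).astype(int)
m=mask(im,(14,70,90),(30,255,255));m=cv2.morphologyEx(m,cv2.MORPH_OPEN,np.ones((5,5)));q=cv2.approxPolyDP(cv2.convexHull(big(m)),6,True)[:,0];print(q.tolist(),plane('wrist',q,18,s)[:,:2].tolist())
P=[];Q=[]
for u in range(q[:,0].min()+16,q[:,0].max()-16,14):
    v=next(v for v in range(q[:,1].min()-12,q[:,1].max()) if h[v,u,1]>75 and 14<=h[v,u,0]<=30 and h[v,u,2]>85)
    r=next((w for w in range(v,v-20,-1) if h[w,u,1]<30 and h[w,u,2]>120),-1);P.append((u,v));Q.append((u,r))
print([p[1]-r[1] for p,r in zip(P,Q)])
pb=plane('wrist',P,18,s);pr=plane('wrist',Q,24,s);print('yaw board,rail',[-np.polyfit(p[:,1],p[:,0],1)[0] for p in(pb,pr)])
m=mask(im,(0,150,60),(8,255,255));m=cv2.morphologyEx(m,cv2.MORPH_OPEN,np.ones((3,3)))
for c in cv2.findContours(m,cv2.RETR_EXTERNAL,cv2.CHAIN_APPROX_NONE)[0]:
    if cv2.contourArea(c)>60: b=cv2.boxPoints(cv2.minAreaRect(c));print('red',b.tolist(),plane('wrist',b,29,s)[:,:2].tolist())
g=cv2.GaussianBlur(cv2.cvtColor(im,cv2.COLOR_BGR2GRAY),(3,3),0)
x0,y0=q.min(0);x1,y1=q.max(0)
c=cv2.HoughCircles(g[y0:y1,x0:x1],cv2.HOUGH_GRADIENT,1,80,param1=80,param2=10,minRadius=30,maxRadius=55)
if c is not None: print('stack top',c[0,0],plane('wrist',(c[0,0,0]+x0,c[0,0,1]+y0),62,s)[0])
E
```

```text
eef_pos: [535.0, 72.4, 4.7]
force: [-8.9, -0.5, 6.4]
gripper_force: 4.1
clock: 41.1
eef_pos: [590.5, 44.4, 210.3]
tool_rot: [3.139, -0.008, 0.035]
force: [0.1, 0.1, -0.2]
width: 59.9
gripper_force: 0.0
[590.52  44.44 210.34]
[[367, 102], [362, 252], [177, 251], [162, 102]] [[686.6067192453611, 5.017532479858161], [551.179437224044, -0.15124494586809334], [546.0430385452929, 177.36880058307946], [681.3476510613091, 180.28060915740235]]
[1, 1, 1, 2, 2, 2, 2, 2, 3, 1, 2, 1, 2]
yaw board,rail [np.float64(0.036463183487117745), np.float64(0.03978088732539056)]
red [[148.8528594970703, 141.4808349609375], [163.0532684326172, 139.83441162109375], [172.7212371826172, 223.22073364257812], [158.5208282470703, 224.86715698242188]] [[648.6726852445967, 189.87027140413403], [650.3314266482611, 177.44370460213383], [576.8147259927362, 174.8772044357128], [574.8297022029565, 188.12443180887453]]
red [[-7.65404276248285e-16, 0.0], [6.0, 0.0], [6.0, 25.0], [0.0, 25.0]] [[758.0860121417626, 303.6718788025404], [757.9569431881009, 298.4878415687392], [739.4766343545116, 301.42600019590935], [739.5720933110265, 306.679028762838]]
stack top [ 74.5 101.5  41.1] [604.37 109.11  62.  ]
```

```bash
python3 -c "
from cell import ctrl
print(ctrl.finish_job())"
```

```text
the job is handed in; nothing more can be done
None
```

The job is handed in at about 41 s: the stack is square and upright, the board lies flush along the rail, and the sprung pad is pressed in about 6 mm and holding; I never touched the mug or the salt shaker.

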